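# Tuck the eaves flashing under the shingles

## Task

On the roof panel lying on the carver's bench, first push the two wooden pegs that stand proud of the lowest (eaves) course of shingles fully home. Then pick up the metal flashing strip by its folded edge and slide its thin edge under that course, without lifting the shingles, until it stops against the batten, its ends level with the sides of the roof board. Finish while still holding the flashing pressed firmly down, flat on the roof board, and leave everything else on the bench where it is.

Things in the scene. Friction and masses are not known exactly. Their poses are not given: they have to be found in the camera images.
- roof: Shingled roof panel of a nest box, fixed flat on the bench, with a dark bench stop behind it. Origin: centre of the roof board's underside, at bench level. x points up the roof (level, away from the eaves edge, which is nearest the robot at x = -120 mm), y along the eaves to the left, z up. Tops: eaves shingles 34 mm, upper courses at most 50 mm above the bench.
- eaves (a point): Middle of the eaves edge of the roof board, on its top face (18 mm above the bench). Axes as roof.
- butt_left (a point): Left eaves shingle (118 mm wide, 6 mm thick): middle of the lower edge of its butt, the end towards the eaves, 10 mm above the board.
- butt_right (a point): The same point of the right eaves shingle.
- shingle_left (a joint): Lift of the left eaves shingle, rad: 0 lying on its batten, growing as its butt is lifted (45 mm from the pivot, so 0.06 is 2.7 mm). Sprung shut: the butt starts to lift at about 2 N.
- shingle_right (a joint): The same for the right eaves shingle.
- peg_left (a joint): How far the peg in the left eaves shingle has been pushed in, m: 0 stands 8 mm proud, 0.008 is fully home (underside of its head on the shingle, top of head 40 mm above the bench). It moves straight down against about 8 N of friction and stays where it is left.
- peg_right (a joint): The same for the peg in the right eaves shingle.
- peg_left_top (a point): Middle of the top of the left peg's round head (14 mm across, 6 mm thick, light wood). The peg stands in the middle of the left eaves shingle's width, 45 mm up the roof from its butt, 90 mm from the eaves edge; the next course begins 30 mm farther up.
- peg_right_top (a point): The same for the right peg.
- flashing_fold (a point): Middle of the folded edge of the loose metal flashing strip, 8 mm above its underside. The fold, 12 mm wide (x) and 16 mm high, runs along the whole near edge, 240 mm; the rest is a flange 3 mm thick. Grip the fold here across its 12 mm, fingertips above the flange. x points from the fold to the thin edge, y along the strip, z up.
- flashing_edge (a point): Middle of the flashing's thin edge, the one that goes under the shingles: 69 mm from the point flashing_fold along its x, 1.5 mm above the strip's underside.
- flashing: The flashing strip: 75 mm wide (x), 240 mm long (y), 120 to 195 g, lying flat on the bench. Origin at the centre of its underside, axes as flashing_fold (the fold's middle lies at x = -31.5 mm, the thin edge at +37.5 mm). When fully tucked in, the outer face of the fold is flush with the eaves edge.
- roof_board: Plywood board of the roof, 240 x 240 x 18 mm, on which the flashing is pressed; same origin and axes as roof. It is bare from the eaves edge to the shingles' butts (x = -120 to -75 mm). The batten under the eaves shingles has its near face at x = -45 mm, so there is a slot 10 mm high, 30 mm deep and 240 mm wide, open towards the eaves and at its sides.
- gouge_wide: Bystander: carving gouge with 22 mm blade, 240 mm long, lying beyond the roof panel. Origin: under its middle.
- gouge_narrow: Bystander: carving gouge with 12 mm blade, 240 mm long, 27 mm thick, lying along the fold side of the flashing, about 70 mm from the fold. Origin: under its middle.
- spare_shingle: Bystander: spare wooden shingle 105 x 118 x 6 mm lying flat beyond the flashing's thin edge. Origin: centre of its underside.
- glue: Bystander: small yellow glue bottle, 38 mm wide, 95 mm tall, standing. Origin: centre of its foot.
- mallet: Bystander: carver's round mallet, 255 mm long, head 86 mm across, lying. Origin: on the bench under the handle's root.
- oilstone: Bystander: sharpening stone in its wooden holder, 210 x 70 x 30 mm. Origin: centre of its underside.

How it is judged:
By the outcome, as a careful person would: the job done as asked, in the order asked, and still so for the second after the job is handed in, while the arm keeps its last pose, push and grip.
It also fails if it takes over 58 s, if anything falls off the work surface, if the arm or the gripper's body presses on something with over 40 N, if the wrist force passes 120 N, or if a joint passes its speed limit or range.

## Robot

A 6-joint arm with a two-finger parallel gripper is mounted at the origin on the work surface. World frame = base frame: x ahead of the robot, y to its left, z up, the work surface at z = 0. Lengths are in mm, angles in rad, forces in N, time in s.
With the tool pointing down it reaches from about 300 to 775 mm from the base axis. Payload 14.6 kg.
Tool frame: the origin (TCP) lies at the very end of the fingers, on their centre line; the grasp point (between the pads) lies 19 mm behind it; z points along the fingers, y is the line along which they close (so a half turn about z gives the same grasp; the last joint's range is limited). The gripper opens to 94 mm and grips with 3 to 60 N. Pads are 16 mm wide; open, the fingers measure 119 mm over their backs; the gripper's body (75 mm by 177 mm) begins 78 mm behind the grasp point.
Start: joints at [1.173, 0.3, 1.521, -0, 1.321, -0.067], TCP at [178.637, 520.171, 205.446] pointing down, gripper open.
Joint ranges: [-3.03, 3.03], [-0.79, 2.21], [0.23, 2.52], [-1.04, 4.18], [0, 3.07], [-2.55, 2.55]. Speed limits (rad/s): [2.22, 2.22, 2.57, 3.14, 3.14, 3.14].

## Interface

Orientations are given as [roll, pitch, yaw] about the fixed x, y, z axes, in that order (R = Rz(yaw) Ry(pitch) Rx(roll)).
In Python, from cell import read_state, viewer, manip, models gives the robot as it stands.
- The arm moves only by the tool carry_out, never from a script. Its argument "deltas" is a list of rows, each an object with "dp": the shift along the tool's x, y, z in mm, a list of three; "roll": the turn about the tool's z in degrees; "gripper": the opening, from -1 (shut) to 1 (fully open), so that 0 is half open. In form: [{"dp": [tx, ty, tz], "roll": roll, "gripper": gripper}, ...]. A call has 1 to 12 rows; each row is the pose to reach, as a shift and turn from the pose commanded when the call began, along the tool's axes at that moment; what a row does not reach only later rows make up. A row lasts 1/12 s, in which the tool goes at most 41.7 mm and 7.16 degrees, less where a joint would pass 70% of its speed; a pose out of reach is approached as far as the arm can. A call with a gripper value outside its range is refused whole. The fingers move at their own pace and stop on an object; "newtons" is the grip in N (left out, the last holds). Time passes only in rows, so rows that repeat a pose let the fingers close. It gives the time, the measured TCP pose, the force, the opening and the grip force at its end, in the units of the state.
- read_state(): the state, without advancing time (a new reading comes with each control period).
- viewer.camera(name): name is "scene" or "top" or "wrist"; returns the picture (400x640x3 uint8, red, green, blue); there is no depth.
- viewer.camera_params(name): a dict with "fovy" (degrees; the focal length in pixels is half the picture's height over the tangent of half this angle, whatever the lens; pixels are square), "cx", "cy" (the principal point, pixels), "eye" and "attitude" of the camera in the world; the wrist camera has in their place "T_tool_cam" (4x4, takes a point from camera to tool coordinates, whose origin is the TCP and whose axes are the flange's). Camera axes: x right, y up, looking along -z (the intrinsics and any distortion apply to the point x, -y, -z); pixel columns grow to the right and rows downward; lengths in mm; the calibration is good to about 2 mm. A picture is of the moment at which its call begins: read the wrist's pose just before it. camera_params takes no time and is no camera call.
- manip.sign_off(): hands the job in; it is judged then, once.
Trained networks look in the newest picture that a camera, given by its name, has taken for a name from the list of things; names that differ only in an ending like _2 or _b are one class to them, and where a whole thing is asked for, a point or a joint stands for the part that bears it (a point fixed in the world has none). Each returns a list of dicts, best first, with "p" (0 to 1); they miss things now and then, are a little off and sometimes report something else, mostly with a low value. They report only what shows in the picture. A call takes as long as a camera call.
- models.cut_out(camera, label): "region" (400x640 bool, what is visible of it) and "box" ([left, top, right, bottom] in pixels, round what is visible of it).
The state is a dict: "clock": time; "joints": joint angles; "qd": joint speeds; "effort": joint torques, N m; "eef_pos": TCP position; "eef_rot": TCP orientation; "wrist_force": force on the tool from outside, world axes, zero at the start; "moment": the same for the moment, N m; "finger_gap": finger opening in mm; "finger_force": force on a finger pad.
Only numpy, scipy, OpenCV 4.12 (cv2) and the standard library are available. Lean on these libraries where they do the work, as an engineer would, in place of code of your own. Each camera call takes 0.05 s, during which the arm holds its last target. There are 200 camera calls.

## Working session

There is one attempt and no reset: what is moved stays moved. The work goes in short steps, Python scripts to look and compute and a tool call to move; the robot and the scene stay as the last step left them, time stands still between calls to the robot, and variables do not carry over. Pictures are saved under pics/ and viewed, at most 10 in all, crops included, and the job is handed in when it is done.

Besides the shell and the picture viewer there is one more tool, called after "Call:" as name([rows], argument=value, ...), one row to a line, values as JSON. carry_out: Moves the arm, as the interface text tells. Its arguments: {"type":"object","properties":{"deltas":{"type":"array"},"newtons":{"type":"number"}},"required":["deltas"]}

```bash
mkdir -p pics; ls; python3 - <<'E'
from cell import read_state, viewer, manip, models
import cv2, numpy as np
np.set_printoptions(precision=3,suppress=True)
for c in("top","scene"):
    im=viewer.camera(c); cv2.imwrite(f"pics/{c}0.png",im[:,:,::-1]); 
    p=viewer.camera_params(c); print(c,p)
    for l in ("roof","flashing","peg_left_top","gouge_narrow","spare_shingle","shingle_left"):
        print(l,[(round(d["p"],2),d["box"]) for d in models.cut_out(c,l)])
print(viewer.camera_params("wrist"));print(read_state())
E
```

```text
pics
top {'fovy': 57.598992239052144, 'cx': 319.9231315991228, 'cy': 201.77675927831834, 'eye': array([ 481.581,    6.734, 1154.921]), 'attitude': array([ 0.111, -0.005, -1.598])}
roof [(0.96, [195.2, 160.6, 290.8, 245.0])]
flashing [(0.97, [346.0, 184.9, 423.8, 223.1]), (0.62, [194.5, 162.0, 290.1, 245.4])]
peg_left_top []
gouge_narrow [(0.69, [201.6, 190.4, 281.3, 245.6]), (0.59, [343.0, 226.1, 415.4, 247.9])]
spare_shingle [(0.83, [360.5, 143.7, 410.0, 185.7])]
shingle_left [(0.78, [202.9, 202.3, 241.4, 227.8]), (0.64, [196.4, 162.0, 289.4, 244.6])]
scene {'fovy': 49.57946353871838, 'cx': 325.2015503870991, 'cy': 200.90658474279957, 'eye': array([1390.079, -757.686, 1080.415]), 'attitude': array([0.829, 0.   , 0.806])}
roof [(0.86, [329.0, 158.8, 426.0, 222.2])]
flashing [(0.86, [240.6, 225.6, 315.0, 270.7])]
peg_left_top []
gouge_narrow [(0.79, [235.4, 216.6, 299.8, 241.1])]
spare_shingle [(0.67, [279.0, 255.6, 325.6, 289.4])]
shingle_left [(0.72, [359.8, 157.6, 389.5, 179.7])]
{'fovy': 64.5451504833693, 'cx': 324.7665190258215, 'cy': 201.71980074610718, 'T_tool_cam': array([[   0.   ,    0.973,    0.231,   66.826],
       [   1.   ,   -0.   ,    0.001,    0.543],
       [   0.001,    0.231,   -0.973, -178.533],
       [   0.   ,    0.   ,    0.   ,    1.   ]])}
{'clock': 0.7, 'joints': array([ 1.173,  0.3  ,  1.521,  0.   ,  1.321, -0.067]), 'qd': array([-0.001, -0.   ,  0.   , -0.   ,  0.002, -0.001]), 'effort': array([ -0.002, -53.158, -35.287,   0.071,   0.021,   0.   ]), 'eef_pos': array([178.651, 520.172, 205.447]), 'eef_rot': array([ 3.142, -0.   ,  2.811]), 'wrist_force': array([ 0.017, -0.481, -0.789]), 'moment': array([ 0.022, -0.007, -0.006]), 'finger_force': 0.0, 'finger_gap': 93.94369658697977}
```

View top.

```bash
python3 - <<'E'
import cv2
im=cv2.imread("pics/top0.png"); cv2.imwrite("pics/top0c.png",cv2.resize(im[120:270,180:440],None,fx=3,fy=3,interpolation=cv2.INTER_CUBIC))
E
```

```text
(no output)
```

View pics/top0c.png

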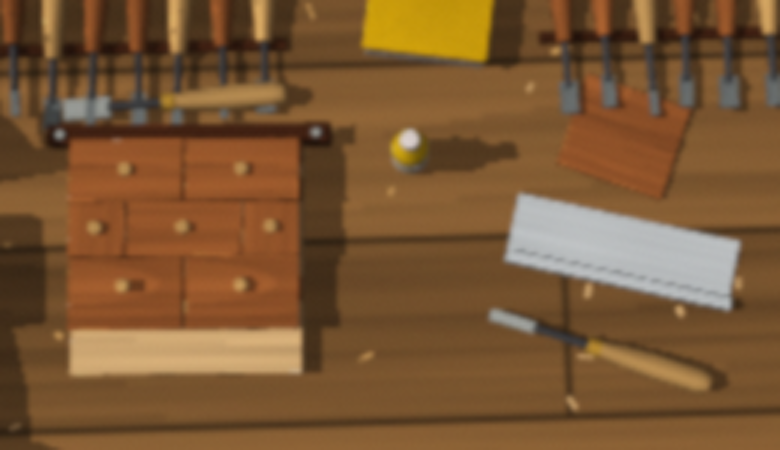

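View pics/scene0.png

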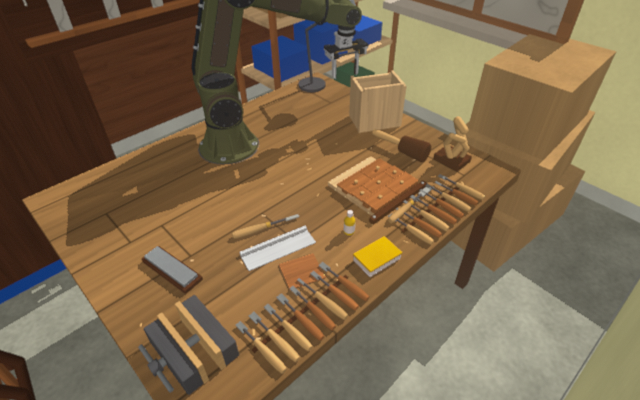

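```bash
cat > h.py <<'E'
import numpy as np, cv2
from scipy.spatial.transform import Rotation as R
from cell import read_state, viewer, manip, models
np.set_printoptions(precision=2,suppress=True)
def cam(name, st=None):
    p=viewer.camera_params(name); f=200/np.tan(np.radians(p["fovy"])/2)
    if "eye" in p: T=np.eye(4);T[:3,:3]=R.from_euler("xyz",p["attitude"]).as_matrix();T[:3,3]=p["eye"]
    else:
        st=st or read_state();W=np.eye(4);W[:3,:3]=R.from_euler("xyz",st["eef_rot"]).as_matrix();W[:3,3]=st["eef_pos"]
        T=W@p["T_tool_cam"]
    return f,p["cx"],p["cy"],T
def unproj(c,uv,z):
    f,cx,cy,T=c; uv=np.atleast_2d(np.asarray(uv,float))
    d=np.c_[(uv[:,0]-cx)/f,-(uv[:,1]-cy)/f,-np.ones(len(uv))]@T[:3,:3].T
    return T[:3,3]+d*((z-T[2,3])/d[:,2])[:,None]
def proj(c,P):
    f,cx,cy,T=c; q=(np.atleast_2d(P)-T[:3,3])@T[:3,:3]
    return np.c_[cx+f*q[:,0]/-q[:,2],cy-f*q[:,1]/-q[:,2]]
def totool(st,dw): return R.from_euler("xyz",st["eef_rot"]).as_matrix().T@np.asarray(dw,float)
E
python3 - <<'E'
from h import *
c=cam("top"); s=lambda *a:np.array(a,float)/3+[180,120]
print("eaves corners",unproj(c,s((70,374),(303,374)),18))
print("butts",unproj(c,s((70,328),(303,328)),31))
print("pegs",unproj(c,s((122,285),(240,285)),48))
F=unproj(c,s((505,262),(731,310)),12);print("fold corners",F)
F2=unproj(c,s((518,193),(741,240)),3);print("thin corners",F2)
print(unproj(c,s((490,315),(710,385)),13), "spare",unproj(c,s((558,163),(664,197)),6),"glue",unproj(c,s((410,155)),20))
E
```

```text
eaves corners [[484.21 362.39  18.  ]
 [477.73 121.93  18.  ]]
butts [[531.07 358.72  31.  ]
 [524.68 119.91  31.  ]]
pegs [[572.49 301.1   48.  ]
 [569.31 181.46  48.  ]]
fold corners [[ 589.03  -91.61   12.  ]
 [ 532.24 -326.73   12.  ]]
thin corners [[ 663.5  -108.9     3.  ]
 [ 606.73 -344.38    3.  ]]
[[ 533.71  -73.85   13.  ]
 [ 454.96 -300.02   13.  ]] spare [[ 694.33 -152.56    6.  ]
 [ 654.65 -264.06    6.  ]] glue [[704.37   5.37  20.  ]]
```

```bash
python3 - <<'E'
from h import *
c=cam("scene")
print(unproj(c,[(358,131),(405,114),(385,157),(420,155)],0)); b=unproj(c,[(358,131)],0)[0]
print(proj(c,[[b[0],b[1],z] for z in (0,100,150,200,250)]), proj(cam("top"),b))
E
```

```text
[[307.56 484.55   0.  ]
 [362.89 750.38   0.  ]
 [517.43 423.44   0.  ]
 [609.55 539.43   0.  ]]
[[358.   131.  ]
 [359.18 111.43]
 [359.8  101.1 ]
 [360.45  90.39]
 [361.12  79.27]] [[165.07 303.22]]
```

View pics/top0.png

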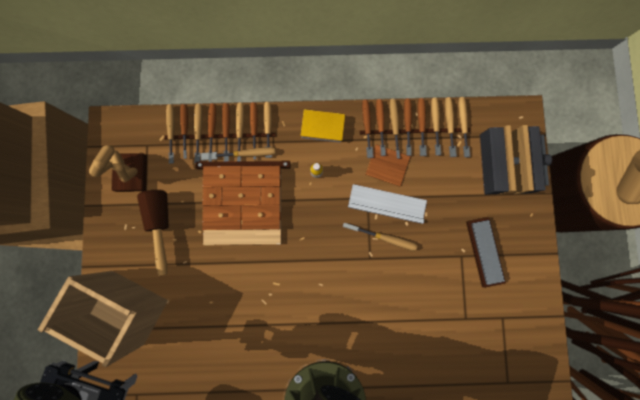

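Call:
carry_out([
  {"dp": [-13, -38, -10], "roll": 0, "gripper": -1},
  {"dp": [-26, -76, -20], "roll": 0, "gripper": -1},
  {"dp": [-39, -113, -30], "roll": 0, "gripper": -1},
  {"dp": [-366, -170, 55], "roll": 72.6, "gripper": -1},
  {"dp": [-366, -170, 55], "roll": 72.6, "gripper": -1},
  {"dp": [-366, -170, 55], "roll": 72.6, "gripper": -1},
  {"dp": [-366, -170, 55], "roll": 72.6, "gripper": -1},
  {"dp": [-366, -170, 55], "roll": 72.6, "gripper": -1},
  {"dp": [-366, -170, 55], "roll": 72.6, "gripper": -1},
  {"dp": [-366, -170, 55], "roll": 72.6, "gripper": -1},
  {"dp": [-366, -170, 55], "roll": 72.6, "gripper": -1},
  {"dp": [-366, -170, 55], "roll": 72.6, "gripper": -1},
])

```text
clock: 1.7
eef_pos: [472.8, 237.4, 148.6]
eef_rot: [-3.14, 0.001, 1.676]
wrist_force: [-1.0, 0.6, -0.2]
finger_gap: 17.5
finger_force: 0.0
```

Call:
carry_out([
  {"dp": [0, 0, 0], "roll": 0, "gripper": -1},
  {"dp": [0, 0, 0], "roll": 0, "gripper": -1},
])

```text
clock: 1.87
eef_pos: [469.4, 240.4, 150.2]
eef_rot: [-3.141, 0.0, 1.688]
wrist_force: [0.2, -0.7, -0.4]
finger_gap: 3.9
finger_force: 0.0
```

```bash
python3 - <<'E'
from h import *
st=read_state(); c=cam("wrist",st); im=viewer.camera("wrist"); cv2.imwrite("pics/w1.png",im[:,:,::-1])
print(st["eef_pos"],st["eef_rot"],st["finger_gap"])
for l in ("peg_left_top","roof_board","shingle_left"):
    for d in models.cut_out("wrist",l):
        r=d["region"]; m=np.argwhere(r).mean(0)[::-1]; print(l,d["p"],d["box"],m,unproj(c,m,48))
E
```

```text
[469.44 240.36 150.24] [-3.14  0.    1.69] 3.8978751517834405
peg_left_top 0.56 [439.8, 136.9, 457.4, 155.2] [449.3  145.58] [[571.54 303.52  48.  ]]
roof_board 0.69 [323.8, 64.7, 529.9, 288.1] [369.72 156.02] [[503.84 286.39  48.  ]]
shingle_left 0.88 [386.3, 72.3, 493.3, 210.1] [438.06 139.54] [[560.75 307.47  48.  ]]
```

View pics/w1.png

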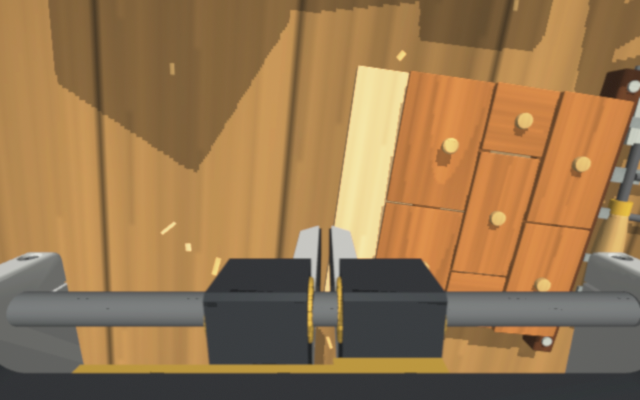

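Call:
carry_out([
  {"dp": [-180, -11, 0], "roll": 8.2, "gripper": -1},
  {"dp": [-180, -11, 0], "roll": 8.2, "gripper": -1},
  {"dp": [-180, -11, 0], "roll": 8.2, "gripper": -1},
  {"dp": [-180, -11, 0], "roll": 8.2, "gripper": -1},
  {"dp": [-180, -11, 0], "roll": 8.2, "gripper": -1},
  {"dp": [-180, -11, 0], "roll": 8.2, "gripper": -1},
])

```text
clock: 2.57
eef_pos: [479.2, 58.4, 151.1]
eef_rot: [3.141, 0.0, 1.542]
wrist_force: [-0.3, -0.1, 0.4]
finger_gap: 0.5
finger_force: 0.0
```

```bash
python3 - <<'E'
from h import *
st=read_state(); c=cam("wrist",st); im=viewer.camera("wrist"); cv2.imwrite("pics/w2.png",im[:,:,::-1])
print(st["eef_pos"],st["eef_rot"],st["finger_gap"])
for l in ("peg_left_top","roof_board","shingle_left"):
    for d in models.cut_out("wrist",l):
        r=d["region"]; m=np.argwhere(r).mean(0)[::-1]; print(l,d["p"],d["box"],m,unproj(c,m,48))
E
```

```text
[479.21  58.45 151.06] [3.14 0.   1.54] 0.5377476955062854
roof_board 0.78 [323.6, 0.0, 376.0, 126.5] [348.97  61.66] [[502.74 176.94  48.  ]]
shingle_left 0.64 [373.6, 0.4, 467.7, 125.2] [417.89  61.27] [[559.69 175.6   48.  ]]
shingle_left 0.61 [432.6, 325.6, 485.1, 373.1] [456.45 347.92] [[610.09 -99.85  48.  ]]
```

View pics/w2.png

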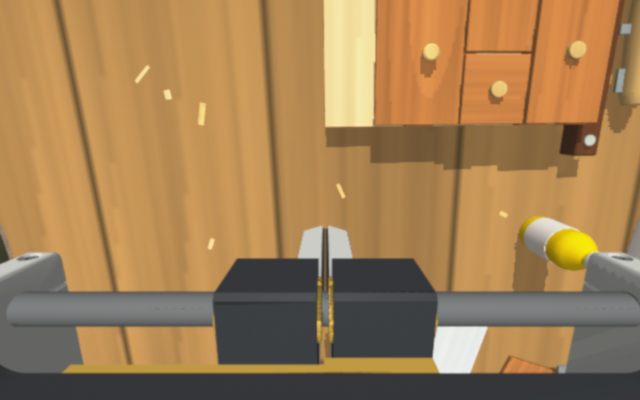

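```bash
cat > ed.py <<'E'
from h import *
def camat(pos,rot): return cam("wrist",dict(eef_pos=np.array(pos),eef_rot=np.array(rot)))
def comp(im,roi,lo,hi,seed=None):
    x0,y0,x1,y1=roi; m=cv2.inRange(cv2.cvtColor(im,cv2.COLOR_BGR2HSV),lo,hi); k=np.zeros_like(m);k[y0:y1,x0:x1]=m[y0:y1,x0:x1]
    n,l,s,ce=cv2.connectedComponentsWithStats(k); i=1+np.argmax(s[1:,4]); return l==i,s[i],ce[i]
E
python3 - <<'E'
from ed import *
for f,pos,rot,pr,br in (("w1",[469.44,240.36,150.24],[-3.141,0,1.688],(435,130,465,162),(320,55,420,230)),("w2",[479.21,58.45,151.06],[3.141,0,1.542],(417,37,446,66),(315,0,380,135))):
    im=cv2.imread(f"pics/{f}.png"); c=camat(pos,rot); hsv=cv2.cvtColor(im,cv2.COLOR_BGR2HSV)
    px,py=(pr[0]+pr[2])//2,(pr[1]+pr[3])//2
    print(hsv[py,px],hsv[pr[1]+1,pr[0]+1],hsv[br[1]+30 if f=="w1" else 60,370 if f=="w1" else 350])
    m,s,ce=comp(im,pr,(14,60,150),(30,175,255)); print("peg",s,ce,unproj(c,ce,48))
    m,s,ce=comp(im,br,(16,50,190),(32,140,255)); print("board",s)
    rows=np.arange(s[1]+15,min(s[1]+s[3]-5,200),4)
    Lft=[(np.flatnonzero(m[r])[0]-.5,r) for r in rows]; P=unproj(c,Lft,18)
    k=np.polyfit(P[:,1],P[:,0],1); res=P[:,0]-np.polyval(k,P[:,1]); print("eaves line dx/dy",k[0],"x at 242:",np.polyval(k,242),res.std(),P[0],P[-1])
    hull=cv2.boxPoints(cv2.minAreaRect(np.argwhere(m)[:,::-1].astype(np.float32))); print(hull); print(unproj(c,hull,18))
E
```

```text
[ 23 116 241] [ 14 169 210] [ 24  84 244]
peg [435 130  30  32 858] [449.13 145.32] [[571.32 303.69  48.  ]]
board [ 334   65   75  165 7860]
eaves line dx/dy 0.01686877595673776 x at 242: 482.81899939575294 0.2728171597892024 [484.8  351.68  18.  ] [483.13 241.    18.  ]
[[333.45 227.43]
 [357.76  63.91]
 [408.82  71.5 ]
 [384.51 235.02]]
[[482.17 207.56  18.  ]
 [484.91 365.63  18.  ]
 [532.4  364.68  18.  ]
 [535.65 205.58  18.  ]]
[ 23 116 242] [ 14 167 212] [ 22  93 241]
peg [417  37  29  29 689] [429.38  50.89] [[568.73 183.3   48.  ]]
board [ 323    0   53  127 6475]
eaves line dx/dy 0.02009375622488562 x at 242: 482.7048419868588 0.4567188266670839 [481.92 221.59  18.  ] [481.11 132.33  18.  ]
[[323.   0.]
 [375.   0.]
 [375. 126.]
 [323. 126.]]
[[482.72 233.44  18.  ]
 [528.36 232.13  18.  ]
 [529.23 124.46  18.  ]
 [479.49 125.89  18.  ]]
```

Call:
carry_out([
  {"dp": [127.5, 87.5, 76], "roll": 0, "gripper": -1},
  {"dp": [127.5, 87.5, 76], "roll": 0, "gripper": -1},
  {"dp": [127.5, 87.5, 76], "roll": 0, "gripper": -1},
  {"dp": [127.5, 87.5, 76], "roll": 0, "gripper": -1},
  {"dp": [127.5, 87.5, 76], "roll": 0, "gripper": -1},
  {"dp": [127.5, 87.5, 76], "roll": 0, "gripper": -1},
  {"dp": [127.5, 87.5, 92], "roll": 0, "gripper": -1},
  {"dp": [127.5, 87.5, 100], "roll": 0, "gripper": -1},
  {"dp": [127.5, 87.5, 105], "roll": 0, "gripper": -1},
  {"dp": [127.5, 87.5, 108], "roll": 0, "gripper": -1},
])

```text
clock: 3.6
eef_pos: [569.9, 185.2, 43.0]
eef_rot: [-3.141, -0.0, 1.543]
wrist_force: [-6.8, -0.4, 8.6]
finger_gap: 0.1
finger_force: 4.3
```

Call:
carry_out([
  {"dp": [0, 0, 1], "roll": 0, "gripper": -1},
  {"dp": [0, 0, 2], "roll": 0, "gripper": -1},
  {"dp": [0, 0, 2], "roll": 0, "gripper": -1},
])

```text
clock: 3.85
eef_pos: [570.0, 185.2, 41.6]
eef_rot: [-3.141, -0.0, 1.542]
wrist_force: [-2.4, 0.8, 2.6]
finger_gap: 0.4
finger_force: 1.2
```

Call:
carry_out([
  {"dp": [0, 0, 1], "roll": 0, "gripper": -1},
  {"dp": [0, 0, 2], "roll": 0, "gripper": -1},
  {"dp": [0, 0, 3], "roll": 0, "gripper": -1},
  {"dp": [0, 0, 3], "roll": 0, "gripper": -1},
])

```text
clock: 4.18
eef_pos: [570.3, 185.3, 39.9]
eef_rot: [3.141, -0.0, 1.542]
wrist_force: [-11.9, -1.8, 20.2]
finger_gap: 0.5
finger_force: 9.9
```

Call:
carry_out([
  {"dp": [0, 0, -30], "roll": 0, "gripper": -1},
  {"dp": [118.5, -2, -30], "roll": 0, "gripper": -1},
  {"dp": [118.5, -2, -30], "roll": 0, "gripper": -1},
  {"dp": [118.5, -2, -30], "roll": 0, "gripper": -1},
  {"dp": [118.5, -2, -30], "roll": 0, "gripper": -1},
  {"dp": [118.5, -2, -14], "roll": 0, "gripper": -1},
  {"dp": [118.5, -2, -8], "roll": 0, "gripper": -1},
  {"dp": [118.5, -2, -4], "roll": 0, "gripper": -1},
  {"dp": [118.5, -2, -2], "roll": 0, "gripper": -1},
  {"dp": [118.5, -2, -1], "roll": 0, "gripper": -1},
  {"dp": [118.5, -2, 0], "roll": 0, "gripper": -1},
  {"dp": [118.5, -2, 0], "roll": 0, "gripper": -1},
])

```text
clock: 5.18
eef_pos: [571.7, 304.2, 40.0]
eef_rot: [3.141, -0.002, 1.542]
wrist_force: [-10.8, 2.2, 17.7]
finger_gap: 0.1
finger_force: 9.0
```

Call:
carry_out([
  {"dp": [0, 0, -30], "roll": 0, "gripper": -1},
  {"dp": [-197, -64, -160], "roll": 0, "gripper": -1},
  {"dp": [-197, -64, -160], "roll": 0, "gripper": -1},
  {"dp": [-197, -64, -160], "roll": 0, "gripper": -1},
  {"dp": [-197, -64, -160], "roll": 0, "gripper": -1},
  {"dp": [-197, -64, -160], "roll": 0, "gripper": -1},
  {"dp": [-197, -64, -160], "roll": 0, "gripper": -1},
  {"dp": [-197, -64, -160], "roll": 0, "gripper": -1},
  {"dp": [-197, -64, -160], "roll": 0, "gripper": -1},
  {"dp": [-197, -64, -160], "roll": 0, "gripper": -1},
  {"dp": [-197, -64, -160], "roll": 0, "gripper": -1},
])

```text
clock: 6.1
eef_pos: [502.0, 109.3, 196.6]
eef_rot: [-3.14, 0.0, 1.543]
wrist_force: [0.4, 1.3, -0.6]
finger_gap: 0.4
finger_force: 0.0
```

```bash
python3 - <<'E'
from ed import *
st=read_state(); c=cam("wrist",st); im=viewer.camera("wrist")[:,:,::-1].copy(); cv2.imwrite("pics/w3.png",im)
print(st["eef_pos"],st["eef_rot"])
m,s,ce=comp(im,(250,0,420,260),(16,50,190),(32,140,255)); print(s)
q=cv2.boxPoints(cv2.minAreaRect(np.argwhere(m)[:,::-1].astype(np.float32)));print(q);print(unproj(c,q,18))
for d in models.cut_out("wrist","peg_left_top"): b=d["box"];u=[(b[0]+b[2])/2,(b[1]+b[3])/2];print(d["p"],b,unproj(c,u,40))
E
```

```text
[502.   109.27 196.64] [-3.14  0.    1.54]
[ 302    0   47  174 7567]
[[301.43   0.01]
 [346.99  -0.8 ]
 [350.09 172.8 ]
 [304.53 173.62]]
[[483.48 300.6   18.  ]
 [529.32 300.03  18.  ]
 [530.84 124.24  18.  ]
 [479.13 124.73  18.  ]]
```

View pics/w3.png

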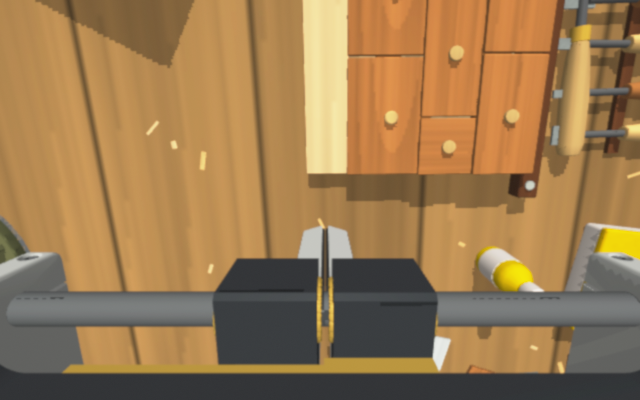

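Call:
carry_out([
  {"dp": [-449, 50, 46], "roll": 12, "gripper": -1},
  {"dp": [-449, 50, 46], "roll": 12, "gripper": -1},
  {"dp": [-449, 50, 46], "roll": 12, "gripper": -1},
  {"dp": [-449, 50, 46], "roll": 12, "gripper": -1},
  {"dp": [-449, 50, 46], "roll": 12, "gripper": -1},
  {"dp": [-449, 50, 46], "roll": 12, "gripper": -1},
  {"dp": [-449, 50, 46], "roll": 12, "gripper": -1},
  {"dp": [-449, 50, 46], "roll": 12, "gripper": -1},
  {"dp": [-449, 50, 46], "roll": 12, "gripper": -1},
  {"dp": [-449, 50, 46], "roll": 12, "gripper": -1},
  {"dp": [-449, 50, 46], "roll": 12, "gripper": -1},
  {"dp": [-449, 50, 46], "roll": 12, "gripper": -1},
])

```text
clock: 7.2
eef_pos: [538.7, -346.3, 148.7]
eef_rot: [-3.139, -0.0, 1.33]
wrist_force: [-0.8, 0.5, -0.1]
finger_gap: 0.6
finger_force: 0.0
```

Call:
carry_out([
  {"dp": [0, 0, 0], "roll": 0, "gripper": -1},
  {"dp": [0, 0, 0], "roll": 0, "gripper": -1},
])

```text
clock: 7.37
eef_pos: [539.7, -340.5, 150.6]
eef_rot: [-3.14, -0.001, 1.334]
wrist_force: [0.4, -0.3, 0.4]
finger_gap: 0.5
finger_force: 0.0
```

```bash
python3 - <<'E'
from ed import *
st=read_state(); c=cam("wrist",st); im=viewer.camera("wrist")[:,:,::-1].copy(); cv2.imwrite("pics/w4.png",im)
print(st["eef_pos"],st["eef_rot"])
d=models.cut_out("wrist","flashing")[0]; print(d["p"],d["box"])
q=cv2.boxPoints(cv2.minAreaRect(np.argwhere(d["region"])[:,::-1].astype(np.float32)));print(q);print(unproj(c,q,3))
E
```

```text
[ 539.7  -340.46  150.59] [-3.14 -0.    1.33]
0.93 [315.1, 0.5, 397.8, 179.8]
[[311.76 177.88]
 [316.05  -1.93]
 [397.05   0.  ]
 [392.77 179.8 ]]
[[ 529.77 -322.59    3.  ]
 [ 574.25 -161.82    3.  ]
 [ 646.23 -180.87    3.  ]
 [ 611.26 -344.33    3.  ]]
```

View pics/w4.png

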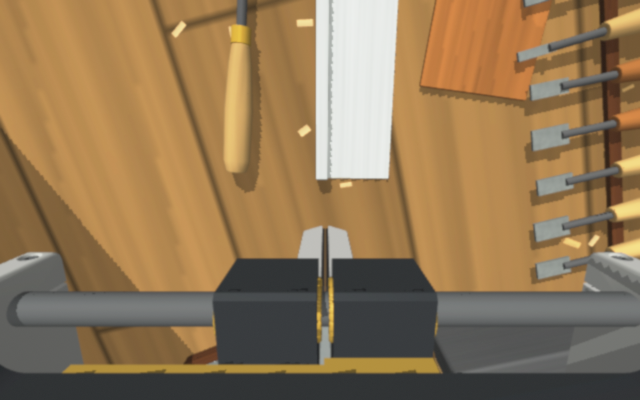

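```bash
python3 - <<'E'
from ed import *
st=read_state(); c=cam("wrist",st); im=cv2.imread("pics/w4.png").astype(int)
g=im.min(2)
def sub(p):  # rows -> edge col by half-level
    return p
L=[];Rr=[];F=[]
for r in range(5,175,8):
    row=g[r,300:410]; t=150
    i=np.flatnonzero(row>t); L.append((300+i[0]-.5,r)); Rr.append((300+i[-1]+.5,r))
A=unproj(c,L,16);B=unproj(c,Rr,3)
for P in(A,B):
    k=np.polyfit(P[:,1],P[:,0],1); print("yaw",-np.arctan(k[0]),"x at -210:",np.polyval(k,-210),(P[:,0]-np.polyval(k,P[:,1])).std(), P[0],P[-1])
C=[[315+ (0),r] for r in (0,)]
col=g[165:195,350:385].mean(1); print(col.astype(int))
col=g[165:195,318:326].mean(1); print(col.astype(int))
print(unproj(c,[(367,179)],3),unproj(c,[(321,179)],16))
print(unproj(c,[(317,90),(330,90)],16))
E
```

```text
yaw -0.23419242300127827 x at -210: 560.7112328852292 4.260758296455726 [ 572.01 -170.91   16.  ] [ 535.95 -316.62   16.  ]
yaw -0.24389755604818664 x at -210: 640.084180065208 0.27978161573827737 [ 646.4  -184.34    3.  ] [ 608.89 -336.07    3.  ]
[231 231 231 231 231 231 231 231 231 231 231 230 220 158  87  65  70  75
  77  77  77  75  74  73  73  73  73  73  73  73]
[228 228 228 228 228 228 228 228 228 228 228 228 226 210 148  83  54  50
  50  51  51  52  53  53  53  54  56  59  62  66]
[[ 585.89 -337.03    3.  ]] [[ 539.86 -323.78   16.  ]]
[[ 556.19 -240.71   16.  ]
 [ 568.08 -243.57   16.  ]]
```

Call:
carry_out([
  {"dp": [135.5, -2, 85], "roll": 0, "gripper": -0.1},
  {"dp": [135.5, -2, 85], "roll": 0, "gripper": -0.1},
  {"dp": [135.5, -2, 85], "roll": 0, "gripper": -0.1},
  {"dp": [135.5, -2, 85], "roll": 0, "gripper": -0.1},
  {"dp": [135.5, -2, 100], "roll": 0, "gripper": -0.1},
  {"dp": [135.5, -2, 115], "roll": 0, "gripper": -0.1},
  {"dp": [135.5, -2, 115], "roll": 0, "gripper": -0.1},
])

```text
clock: 8.05
eef_pos: [568.5, -206.9, 34.1]
eef_rot: [-3.138, -0.001, 1.336]
wrist_force: [-0.5, -0.4, 0.2]
finger_gap: 41.4
finger_force: 0.0
```

Call:
carry_out([
  {"dp": [-1, 1, 15], "roll": 0, "gripper": -0.1},
  {"dp": [-1, 1, 25], "roll": 0, "gripper": -0.1},
  {"dp": [-1, 1, 30], "roll": 0, "gripper": -0.1},
  {"dp": [-1, 1, 30], "roll": 0, "gripper": -0.1},
])

```text
clock: 8.38
eef_pos: [569.8, -210.1, 5.9]
eef_rot: [-3.14, -0.0, 1.333]
wrist_force: [0.8, 0.7, -0.4]
finger_gap: 42.5
finger_force: 0.0
```

Call:
carry_out([
  {"dp": [0, 0, 0], "roll": 0, "gripper": -1},
  {"dp": [0, 0, 0], "roll": 0, "gripper": -1},
  {"dp": [0, 0, 0], "roll": 0, "gripper": -1},
  {"dp": [0, 0, 0], "roll": 0, "gripper": -1},
  {"dp": [0, 0, 0], "roll": 0, "gripper": -1},
  {"dp": [0, 0, 0], "roll": 0, "gripper": -1},
], newtons=45)

```text
clock: 8.88
eef_pos: [570.2, -210.5, 6.8]
eef_rot: [3.141, 0.0, 1.333]
wrist_force: [-2.1, -0.5, 3.3]
finger_gap: 11.5
finger_force: 45.0
```

Call:
carry_out([
  {"dp": [0, 0, -15], "roll": 0, "gripper": -1},
  {"dp": [0, 0, -40], "roll": 0, "gripper": -1},
  {"dp": [0, 0, -70], "roll": 0, "gripper": -1},
  {"dp": [15, -8, -90], "roll": -1, "gripper": -1},
  {"dp": [45, -25, -100], "roll": -3, "gripper": -1},
  {"dp": [78, -44, -105], "roll": -5, "gripper": -1},
  {"dp": [111, -62, -105], "roll": -7, "gripper": -1},
  {"dp": [144, -81, -105], "roll": -9, "gripper": -1},
  {"dp": [177, -99, -105], "roll": -11, "gripper": -1},
  {"dp": [210, -118, -105], "roll": -12.4, "gripper": -1},
  {"dp": [243, -136, -105], "roll": -12.4, "gripper": -1},
  {"dp": [270, -151, -105], "roll": -12.4, "gripper": -1},
], newtons=60)

```text
clock: 9.88
eef_pos: [485.9, 89.6, 111.5]
eef_rot: [-3.141, -0.0, 1.55]
wrist_force: [0.3, -0.4, -1.6]
finger_gap: 11.0
finger_force: 60.0
```

Call:
carry_out([
  {"dp": [30, -9, 0], "roll": 0, "gripper": -1},
  {"dp": [63, -19, 0], "roll": 0, "gripper": -1},
  {"dp": [96, -29, 8], "roll": 0, "gripper": -1},
  {"dp": [125, -38, 18], "roll": 0, "gripper": -1},
  {"dp": [145, -44.5, 28], "roll": 0, "gripper": -1},
  {"dp": [154.5, -47.5, 36], "roll": 0, "gripper": -1},
  {"dp": [154.5, -47.5, 40], "roll": 0, "gripper": -1},
  {"dp": [154.5, -47.5, 40], "roll": 0, "gripper": -1},
])

```text
clock: 10.55
eef_pos: [442.5, 242.4, 70.6]
eef_rot: [-3.14, 0.001, 1.55]
wrist_force: [-0.2, -0.1, -1.3]
finger_gap: 11.0
finger_force: 60.0
```

```bash
python3 - <<'E'
from ed import *
st=read_state(); c=cam("wrist",st); im=viewer.camera("wrist")[:,:,::-1].copy(); cv2.imwrite("pics/w5.png",im)
t=viewer.camera("top")[:,:,::-1].copy(); cv2.imwrite("pics/t5.png",t)
print(st["eef_pos"],st["eef_rot"],st["wrist_force"],st["moment"])
d=np.vstack([im,cv2.resize(t[120:300,150:350],(640,576))[150:350]]); cv2.imwrite("pics/v5.png",d)
E
```

```text
[442.47 242.39  70.57] [-3.14  0.    1.55] [-0.15 -0.07 -1.34] [-0.11  0.12 -0.03]
```

View pics/v5.png

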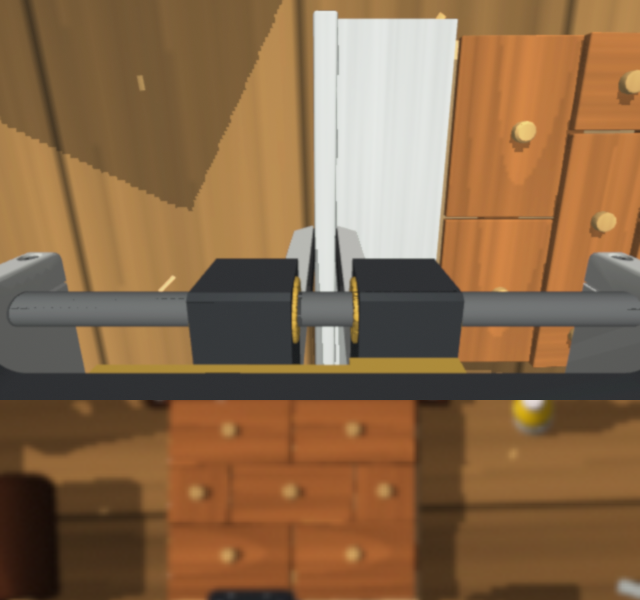

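```bash
python3 - <<'E'
from ed import *
p=viewer.camera_params("wrist");f=200/np.tan(np.radians(p["fovy"])/2);T=p["T_tool_cam"]
from scipy.optimize import least_squares
c=(f,p["cx"],p["cy"],T)
M=np.array([[120,-6,-16],[120,6,-16],[120,69,-3],[-12,69,-3]],float)
uv=np.array([[315,11.5],[337,12],[457,19],[438,250]])
w=np.array([[1,1],[1,1],[1,1],[1,0]])
def res(q): # off x, h, rot about x(tool, pitch), yaw, tilt about y
    P=R.from_euler("xyz",[q[2],q[4],q[3]]).apply(M)+[q[0],q[5],q[1]]
    return ((proj(c,P)-uv)*w).ravel()
def r2(q): return np.r_[res(q),(q[1]-5.5)*.5,q[5]*1,q[4]*100,q[3]*100,q[2]*30,q[0]*.1]
s=least_squares(r2,[0,5.5,0,0,0,0]);print(s.x);print(res(s.x).reshape(-1,2))
# roof reference pts from this view
st=dict(eef_pos=np.array([442.47,242.39,70.57]),eef_rot=np.array([-3.14,0.001,1.55]))
w5=camat(st["eef_pos"],st["eef_rot"])
print("left butt top corner",unproj(w5,[(460,36)],34),"peg left",unproj(w5,[(525.5,130)],40))
print("w1 left corner",unproj(camat([469.44,240.36,150.24],[-3.14,0,1.688]),[(358,66)],18),unproj(camat([469.44,240.36,150.24],[-3.14,0,1.688]),[(409,71)],34))
print("w3 r",unproj(camat([502,109.27,196.64],[-3.14,0,1.543]),[(306.5,173.5)],18),unproj(camat([502,109.27,196.64],[-3.14,0,1.543]),[(348,173.5)],34),unproj(camat([502,109.27,196.64],[-3.14,0,1.543]),[(390.5,117)],40))
print("w2 r",unproj(camat([479.21,58.45,151.06],[3.14,0,1.542]),[(325.5,127)],18),unproj(camat([479.21,58.45,151.06],[3.14,0,1.542]),[(375,125.5)],34))
E
```

```text
[ 1.16  7.2   0.   -0.   -0.    0.87]
[[-1.74 -0.05]
 [ 1.09 -0.64]
 [ 0.39  0.8 ]
 [-0.18  0.  ]]
left butt top corner [[528.74 362.23  34.  ]] peg left [[572.81 304.54  40.  ]]
w1 left corner [[485.25 363.87  18.  ]] [[528.72 362.12  34.  ]]
w3 r [[481.33 124.83  18.  ]] [[527.35 125.91  34.  ]] [[570.99 183.76  40.  ]]
w2 r [[481.99 124.88  18.  ]] [[526.88 124.96  34.  ]]
```

Call:
carry_out([
  {"dp": [0.6, 0, 12], "roll": 0, "gripper": -1},
  {"dp": [0.6, 0, 26], "roll": 0, "gripper": -1},
  {"dp": [0.6, 0, 37], "roll": 0, "gripper": -1},
  {"dp": [0.6, 0, 43], "roll": 0, "gripper": -1},
  {"dp": [0.6, 0, 43], "roll": 0, "gripper": -1},
  {"dp": [0.6, 0, 43], "roll": 0, "gripper": -1},
])

```text
clock: 11.15
eef_pos: [443.1, 243.3, 28.7]
eef_rot: [-3.142, 0.0, 1.549]
wrist_force: [-0.3, -0.3, -0.5]
finger_gap: 11.0
finger_force: 60.0
```

Call:
carry_out([
  {"dp": [0, 5, 0], "roll": 0, "gripper": -1},
  {"dp": [0, 10, 0], "roll": 0, "gripper": -1},
  {"dp": [0, 15, 0], "roll": 0, "gripper": -1},
  {"dp": [0, 20, 0], "roll": 0, "gripper": -1},
  {"dp": [0, 25, 0], "roll": 0, "gripper": -1},
  {"dp": [0, 28, 0], "roll": 0, "gripper": -1},
  {"dp": [0, 28, 0], "roll": 0, "gripper": -1},
])

```text
clock: 11.73
eef_pos: [471.4, 242.9, 28.4]
eef_rot: [3.141, -0.0, 1.549]
wrist_force: [0.3, -1.0, -1.6]
finger_gap: 11.2
finger_force: 60.0
```

Call:
carry_out([
  {"dp": [0, 4, 0.5], "roll": 0, "gripper": -1},
  {"dp": [0, 8, 1], "roll": 0, "gripper": -1},
  {"dp": [0, 11, 1], "roll": 0, "gripper": -1},
  {"dp": [0, 13, 1], "roll": 0, "gripper": -1},
  {"dp": [0, 14, 1], "roll": 0, "gripper": -1},
])

```text
clock: 12.15
eef_pos: [485.1, 242.7, 27.4]
eef_rot: [3.142, -0.0, 1.55]
wrist_force: [0.1, 0.1, -2.4]
finger_gap: 11.1
finger_force: 60.0
```

```bash
python3 - <<'E'
from ed import *
st=read_state(); print(st["eef_pos"],st["eef_rot"],st["wrist_force"],st["moment"])
im=viewer.camera("wrist")[:,:,::-1].copy(); cv2.imwrite("pics/w6.png",im)
cv2.imwrite("pics/v6.png",cv2.resize(im[0:250,290:560],None,fx=2.4,fy=2.4,interpolation=cv2.INTER_CUBIC))
E
```

```text
[485.07 242.68  27.41] [ 3.14 -0.    1.55] [ 0.13  0.09 -2.4 ] [-0.07  0.11  0.01]
```

View pics/v6.png

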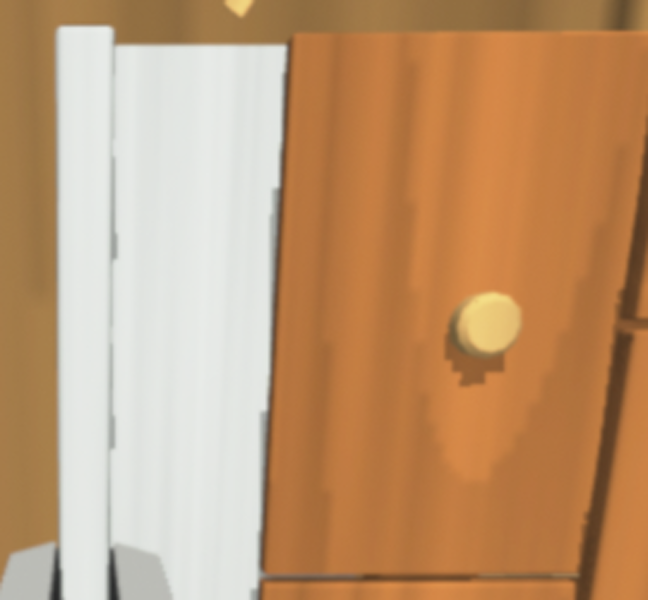

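```bash
python3 - <<'E'
from ed import *
c=camat([485.07,242.68,27.41],[3.1416,0,1.55])
g=lambda x,y:(290+x/2.4-.3,y/2.4-.3)
ux=np.array([1,-.018]);uy=np.array([.018,1])
for n,p,z in(("flange end",g(200,44),23.6),("fold end top",g(85,26),36.6),("shingle corner",g(290,33),34),("butt low",g(262,575),34),("shingle seam gap",g(420,577),34),("peg",g(488,320),40)):
    q=unproj(c,p,z)[0]; print(n,q,"roof-ish x,y",q[:2]@ux,q[:2]@uy)
E
```

```text
flange end [512.7  364.09  23.6 ] roof-ish x,y 506.1442073047236 373.31885956797566
fold end top [487.77 363.97  36.6 ] roof-ish x,y 481.21704812885844 372.74656072524357
shingle corner [529.5  362.64  34.  ] roof-ish x,y 522.9730073363883 372.1747397724834
butt low [527.72 245.87  34.  ] roof-ish x,y 523.2918080990438 255.37061732211293
shingle seam gap [565.56 244.59  34.  ] roof-ish x,y 561.1526040595425 254.76559673338076
peg [572.55 304.73  40.  ] roof-ish x,y 567.068864283673 315.0359208865583
```

Call:
carry_out([
  {"dp": [0.5, 2, 0.5], "roll": -0.2, "gripper": -1},
  {"dp": [0.5, 3, 1], "roll": -0.2, "gripper": -1},
  {"dp": [0.5, 4, 1], "roll": -0.2, "gripper": -1},
  {"dp": [0.5, 4, 1], "roll": -0.2, "gripper": -1},
])

```text
clock: 12.53
eef_pos: [488.9, 243.1, 26.4]
eef_rot: [-3.142, 0.0, 1.553]
wrist_force: [0.5, 0.1, -2.3]
finger_gap: 11.2
finger_force: 60.0
```

Call:
carry_out([
  {"dp": [0, 0.5, 0], "roll": 0, "gripper": -1},
  {"dp": [0, 1, 0], "roll": 0, "gripper": -1},
  {"dp": [0, 1, 0], "roll": 0, "gripper": -1},
])

```text
clock: 12.78
eef_pos: [489.2, 243.1, 26.3]
eef_rot: [-3.14, 0.0, 1.553]
wrist_force: [-4.1, 1.0, -0.4]
finger_gap: 11.3
finger_force: 60.0
```

Call:
carry_out([
  {"dp": [0, 1, 0], "roll": 0, "gripper": -1},
  {"dp": [0, 1.5, 0.5], "roll": 0, "gripper": -1},
  {"dp": [0, 1.5, 1], "roll": 0, "gripper": -1},
  {"dp": [0, 1.5, 1.5], "roll": 0, "gripper": -1},
  {"dp": [0, 1.5, 2], "roll": 0, "gripper": -1},
  {"dp": [0, 1.5, 2], "roll": 0, "gripper": -1},
])

```text
clock: 13.28
eef_pos: [489.1, 243.1, 24.8]
eef_rot: [-3.137, 0.001, 1.554]
wrist_force: [-21.3, -1.4, 16.8]
finger_gap: 11.0
finger_force: 60.4
```

Call:
carry_out([
  {"dp": [0, -0.7, 0.5], "roll": 0, "gripper": -1},
  {"dp": [0, -0.7, 0.6], "roll": 0, "gripper": -1},
  {"dp": [0, -0.7, 0.6], "roll": 0, "gripper": -1},
  {"dp": [0, -0.7, 0.6], "roll": 0, "gripper": -1},
])

```text
clock: 13.62
eef_pos: [489.1, 243.1, 24.8]
eef_rot: [-3.138, 0.001, 1.553]
wrist_force: [-20.1, -2.9, 19.3]
finger_gap: 11.0
finger_force: 60.4
```

```bash
python3 - <<'E'
from ed import *
st=read_state(); print(st["eef_pos"],st["eef_rot"],st["wrist_force"],st["moment"])
im=viewer.camera("wrist")[:,:,::-1].copy(); t=viewer.camera("top")[:,:,::-1].copy(); s=viewer.camera("scene")[:,:,::-1].copy()
a=cv2.resize(im[0:250,290:560],(400,370)); b=cv2.resize(t[150:260,190:300],(390,370),interpolation=cv2.INTER_CUBIC)
cv2.imwrite("pics/v7.png",np.hstack([a,b]))
E
```

```text
[489.08 243.09  24.8 ] [-3.14  0.    1.55] [-20.14  -2.88  19.29] [-0.65  3.57  0.04]
```

View pics/v7.png

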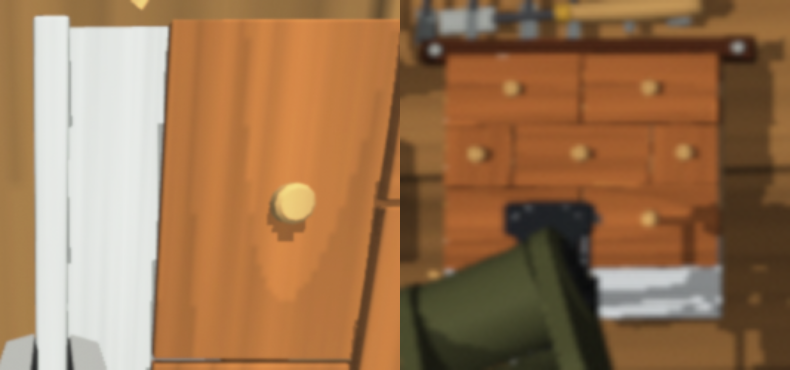

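Call:
carry_out([
  {"dp": [0, -0.6, 0.6], "roll": 0, "gripper": -1},
  {"dp": [0, -0.6, 0.8], "roll": 0, "gripper": -1},
  {"dp": [0, -0.6, 0.8], "roll": 0, "gripper": -1},
  {"dp": [0, -0.6, 0.8], "roll": 0, "gripper": -1},
  {"dp": [0, -0.6, 0.8], "roll": 0, "gripper": -1},
  {"dp": [0, -0.6, 0.8], "roll": 0, "gripper": -1},
  {"dp": [0, -0.6, 0.8], "roll": 0, "gripper": -1},
])

```text
clock: 14.35
eef_pos: [489.1, 243.1, 24.8]
eef_rot: [-3.14, 0.0, 1.553]
wrist_force: [-18.9, -5.0, 27.1]
finger_gap: 11.2
finger_force: 60.4
```

```bash
python3 -c "
from cell import manip; print(manip.sign_off())"
```

```text
the job is handed in; nothing more can be done
None
```

I pushed both pegs home and slid the flashing under the eaves course until it stopped against the batten. Its ends look level with the board in the last pictures. I handed the job in at about 14 s of the 58 s, with the arm still holding the flashing down at about 27 N; the verdict wasn't shown.

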